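# Close the battery box and switch its isolator on

### The job

The cells are in the battery box. Slide its flat cover fully home over the cell compartment, and only then switch the box on by pushing the tall toggle lever over its centre until it snaps to its other side. Do not flip the short toggle, and leave the loose things on the box and around it where they are.

Things in the scene. Friction and masses are not known exactly. Their poses are not given: they have to be found in the camera images.
- unit: the battery box, grey, fixed to the bench, 180 (its x) x 240 (its y) x 55 mm high; origin under its centre, z up. On its -x half an open compartment (76 x 78 mm, 35 deep, centred at x -38, y +59 mm) holds three cells; the cover slides along y between rails 9 mm high at x -86 and +10 mm. The two toggles stand at x +55 mm, one at y -48, the other at y +48 mm: which is which varies
- cover_grip (a point): centre of the cover's aluminium grip bar. The cover is a black plate 88 (x) x 100 (y) x 4 mm just above the deck; it stands across its middle, 50 mm long along the box's x, 12 mm thick along y, and rises 20 mm above the plate (this point is 10 mm above the plate and 10 mm below the bar's top). Axes parallel to the box's
- cover (a joint): how far the cover is from shut, m: 0 = fully home against its end stop with the compartment covered, 0.085 = fully open. It closes as it moves along the box's +y. Sliding friction about 1.5 N, stays where it is left
- isolator_tip (a point): centre of the ball (15 mm diameter) at the tip of the tall toggle, a steel lever 9 mm thick and 55 mm long from pivot to this point; it swings in the box's y-z plane
- isolator_pivot (a point): pivot of the tall toggle, 5 mm above the box's deck, on the centre line of its square steel base plate (36 mm); axes parallel to the box's
- isolator (a joint): angle of the tall toggle, rad: 0 = off, against its stop, leaning 0.45 rad to the box's -y; 0.45 = upright, its snap-over centre; 0.9 = on, against the other stop, leaning to the box's +y. A spring throws it away from the centre to the side it is on; it takes about 3 N sideways near its ball to push it over, less close to the centre
- lamp_tip (a point): ball (8 mm diameter) at the tip of the short toggle, a lever 6 mm thick and 24 mm long on a 26 mm base plate; its top is at most 34 mm above the box's deck
- lamp (a joint): angle of the short toggle, rad: starts at 0, leaning to the box's -y; snaps over at 0.35; 0.7 = other side. To be left as it is
- terminal_a: loose green terminal block 12 x 30 x 15 mm lying on the box between the two toggles; origin under its centre
- terminal_b: another such terminal block, lying on the bench beside the box on its -y side
- screwdriver: loose screwdriver 170 mm long, lying on the bench beside the box on its +y side
- pliers: loose pliers 160 mm long, 14 mm high, lying on the bench to the robot's left
- parts_tray: loose open aluminium tray 90 x 150 x 25 mm on the bench to the robot's right
- circuit_board: loose circuit board 140 x 180 mm lying flat on the bench to the left
- flux_jar: loose small amber jar 44 mm in diameter, 50 mm high, on the bench to the far right

How it is judged:
By the outcome, as a careful person would: the job done as asked, in the order asked, and still so for the second after the job is handed in, with the robot touching nothing.
It also fails if it takes over 35 s, if anything falls off the work surface, if the arm or the gripper's body presses on something with over 40 N, if the wrist force passes 120 N, or if a joint passes its speed limit or range.

### The arm

A 7-joint arm with a two-finger parallel gripper is mounted at the origin on the work surface. World frame = base frame: x ahead of the robot, y to its left, z up, the work surface at z = 0. Lengths are in mm, angles in degrees, forces in N, time in s.
With the tool pointing down it reaches from about 425 to 950 mm from the base axis. Payload 16.7 kg.
Tool frame: the origin (TCP) lies at the very end of the fingers, on their centre line; the grasp point (between the pads) lies 19 mm behind it; z points along the fingers, y is the line along which they close (so a half turn about z gives the same grasp; the last joint's range is limited). The gripper opens to 94 mm and grips with 3 to 60 N. Pads are 16 mm wide; open, the fingers measure 119 mm over their backs; the gripper's body (75 mm by 177 mm) begins 78 mm behind the grasp point.
Start: joints at [59.444, 24.414, 4.234, 92.017, -1.954, 63.644, -3.845], TCP at [252.718, -625.866, 205.467] pointing down, gripper open.
Joint ranges: [-163.25, 163.25], [-28.42, 122.38], [-70.27, 78.77], [12.13, 141.07], [-58.53, 238.53], [9.26, 117.41], [-156.51, 156.51]. Speed limits (degrees/s): [108.29, 108.29, 136.94, 136.94, 172.46, 172.46, 172.46].

### API

Orientations are given as a 3x3 rotation matrix whose columns are the frame's x, y, z axes.
In Python, from workcell import env gives the robot as it stands. The module is installed in compiled form; this text tells all that it offers.
- The arm moves only by the tool servo_tool, never from a script. Its argument "rows" is a list that holds one entry, the list of rows, each a list of 5 numbers: the opening, from 0 (shut) to 1 (fully open), then the shift along the tool's x, y, z in cm, then the turn about the tool's z in degrees. A call has 1 to 20 rows; each row is the pose to reach, as a shift and turn from the pose commanded when the call began, along the tool's axes at that moment; what a row does not reach only later rows make up. A row lasts 1/12 s, in which the tool goes at most 41.7 mm and 7.16 degrees, less where a joint would pass 70% of its speed; a pose out of reach is approached as far as the arm can. A call with a gripper value outside its range is refused whole. The fingers move at their own pace and stop on an object; "force" is the grip in N (left out, the last holds). Time passes only in rows, so rows that repeat a pose let the fingers close. It gives the time, the measured TCP pose, the force, the opening and the grip force at its end, in the units of the state.
- env.observe(): the state, without advancing time (a new reading comes with each control period).
- env.capture(name): name is "side" or "top" or "wrist"; returns a dict with "frame" (420x560x3 uint8, blue, green, red), "K" (3x3 intrinsics, pixels), "k1" (the pictures are not rectified: a ray, as slopes to the right and down, at radius r is drawn at 1 + k1 r^2 times it, then the intrinsics apply), "world_to_cam" (4x4, takes a point from world to camera coordinates). Camera axes: x right, y down, z forward; pixel columns grow to the right and rows downward; lengths in mm; the calibration is good to about 2 mm. A picture is of the moment at which its call begins. There is no depth.
- env.hand_in(): hands the job in; it is judged then, once.
The state is a dict: "time_s": time; "joint_positions": joint angles; "joint_vel": joint speeds; "joint_efforts": joint torques, N m; "ee_pos": TCP position; "orientation": TCP orientation; "wrist_force": force on the tool from outside, world axes, zero at the start; "torque": the same for the moment, N m; "gripper_width": finger opening in mm; "gripper_force": force on a finger pad.
Only numpy, scipy, OpenCV 4.12 (cv2) and the standard library are available. Lean on these libraries where they do the work, as an engineer would, in place of code of your own. Each camera call takes 0.05 s, during which the arm holds its last target. There are 200 camera calls.

## Working session

There is one attempt and no reset: what is moved stays moved. The work goes in short steps, Python scripts to look and compute and a tool call to move; the robot and the scene stay as the last step left them, time stands still between calls to the robot, and variables do not carry over. Pictures are saved under pics/ and viewed, at most 10 in all, crops included, and the job is handed in when it is done.

Besides the shell and the picture viewer there is one more tool, called after "Call:" as name(argument=value, ...) on one line, values as JSON. servo_tool: Moves the arm, as the interface text tells. Its arguments: {"type":"object","properties":{"rows":{"type":"array","items":{"type":"array","items":{"type":"array","items":{"type":"number"}}}},"force":{"type":"number"}},"required":["rows"]}

```bash
mkdir -p pics
cat > h.py <<'E'
import numpy as np, cv2, json
from workcell import env
def cap(n,f):
    c=env.capture(n); cv2.imwrite(f'pics/{f}.png',c['frame']); np.savez(f'pics/{f}.npz',**{k:np.array(c[k]) for k in c}); return c
def load(f): return np.load(f'pics/{f}.npz')
def ray(c,u,v):
    K=np.array(c['K']); k1=float(c['k1']); T=np.array(c['world_to_cam'])
    p=cv2.undistortPoints(np.array([[[u,v]]],float),K,np.array([k1,0,0,0.]))[0,0]
    d=T[:3,:3].T@np.array([p[0],p[1],1]); o=-T[:3,:3].T@T[:3,3]
    return o,d/np.linalg.norm(d)
def onz(c,u,v,z):
    o,d=ray(c,u,v); return o+d*(z-o[2])/d[2]
def tri(c1,p1,c2,p2):
    o1,d1=ray(c1,*p1);o2,d2=ray(c2,*p2)
    s=np.linalg.lstsq(np.c_[d1,-d2],o2-o1,rcond=None)[0]
    a=o1+s[0]*d1;b=o2+s[1]*d2
    return (a+b)/2,np.linalg.norm(a-b)
def proj(c,P):
    T=np.array(c['world_to_cam']); 
    return cv2.projectPoints(np.array(P,float).reshape(-1,1,3),cv2.Rodrigues(T[:3,:3])[0],T[:3,3],np.array(c['K']),np.array([float(c['k1']),0,0,0]))[0][:,0]
E
python3 - <<'E'
from h import *
np.set_printoptions(suppress=True,precision=3)
a=cap('top','top0');b=cap('side','side0')
cv2.imwrite('pics/top0x.png',cv2.resize(a['frame'],(800,600)));cv2.imwrite('pics/side0x.png',cv2.resize(b['frame'],(800,600)))
o=env.observe();print(o['time_s'],o['orientation'],o['ee_pos'],o['wrist_force'])
E
```

```text
0.1 [[ 0.927  0.374 -0.   ]
 [ 0.374 -0.927  0.001]
 [-0.    -0.001 -1.   ]] [ 252.602 -625.537  204.866] [-0.502  0.464 -0.077]
```

View pics/top0x.png

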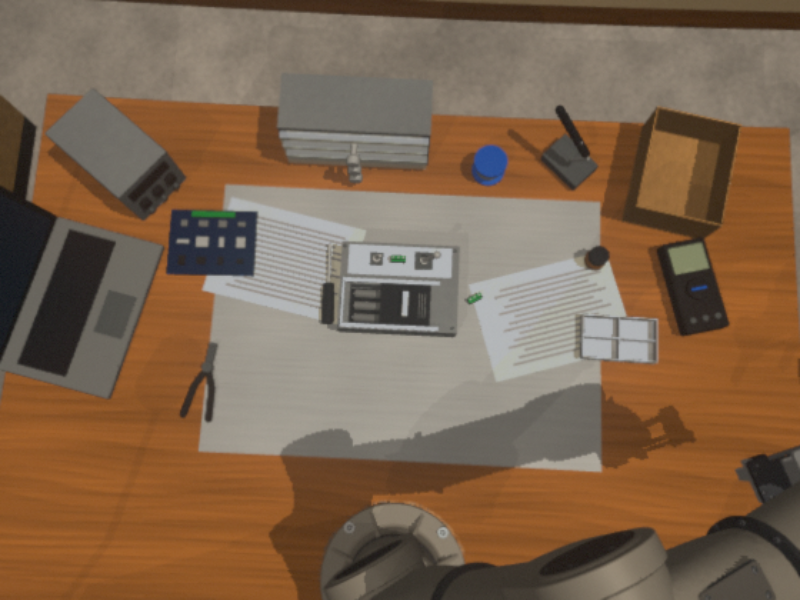

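View pics/side0x.png

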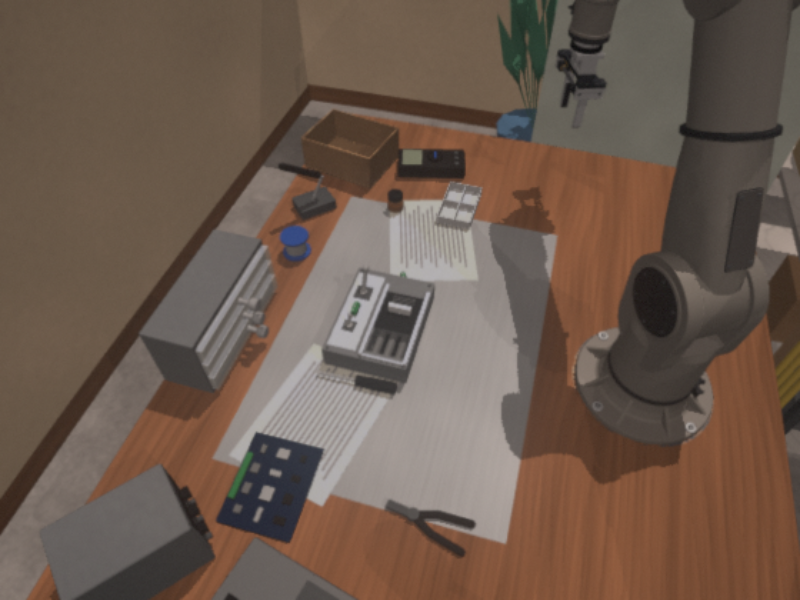

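The top view shows the box at about (340–460, 242–335), with the cover grip at (405,303). The tall toggle has the larger base, at (424,260) on the -y side, and the short one is at (376,258). I'll enlarge both views to get exact pixels.

Run:
```python
from h import *
a=load('top0')['frame'];b=load('side0')['frame']
A=cv2.resize(a[160:245,225:345],None,fx=6,fy=6,interpolation=cv2.INTER_CUBIC)
B=cv2.resize(b[180:280,220:320],None,fx=6,fy=6,interpolation=cv2.INTER_CUBIC)
cv2.imwrite('pics/ta.png',A);cv2.imwrite('pics/sb.png',B)
```

```text
(no output)
```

View pics/ta.png

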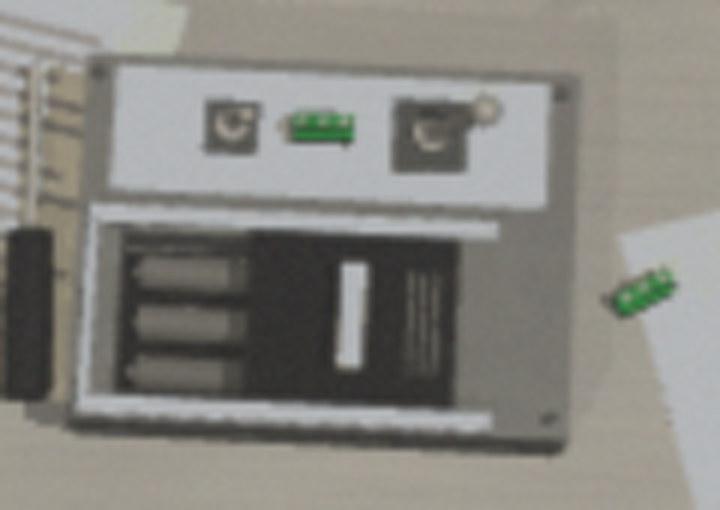

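View pics/sb.png

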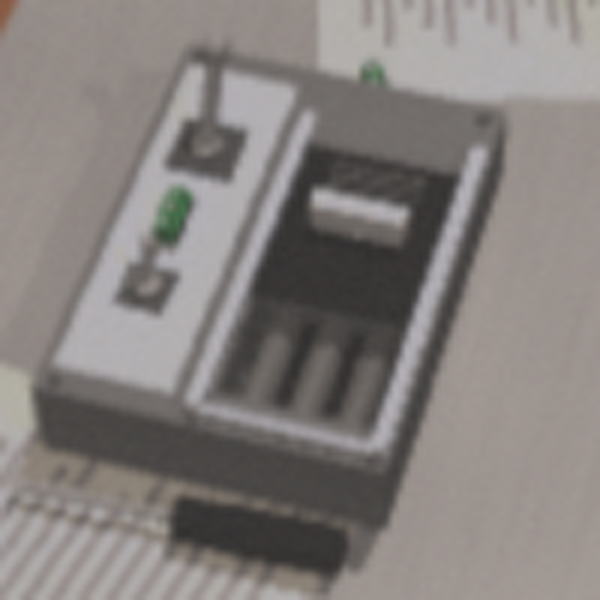

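The top crop shows the deck corners at about (90,58), (577,75), (565,440) and (72,425). The grip bar is at (352,315), the tall ball at (486,109) with its base at (430,136), and the short ball near (235,122). In the side crop, the tall ball is at (215,50) and the grip top at (360,202).

Run:
```python
from h import *
np.set_printoptions(suppress=True,precision=1)
a=load('top0');b=load('side0')
t=lambda u,v:(225+(u+.5)/6-.5,160+(v+.5)/6-.5)
s=lambda u,v:(220+(u+.5)/6-.5,180+(v+.5)/6-.5)
C=np.array([onz(a,*t(*p),55) for p in [(90,58),(577,75),(565,440),(72,425)]])
c=C.mean(0);print(C[:,:2],c)
ey=(C[0]-C[1]+C[3]-C[2])[:2];ey/=np.linalg.norm(ey);ex=np.array([ey[1],-ey[0]]);print('yaw',np.degrees(np.arctan2(ex[1],ex[0])))
Cs=np.array([onz(b,*s(*p),55) for p in [(40,395),(192,50),(503,120),(385,460)]]);print('side',Cs[:,:2],Cs.mean(0))
def loc(P):
  d=P[:2]-c[:2];return np.array([d@ex,d@ey,P[2]])
for n,u,z in [('grip',(352,315),80),('ball',(486,109),109.5),('base',(430,136),56),('lampbase',(231,127),56),('term',(320,128),70)]:
  P=onz(a,*t(*u),z);print(n,P,loc(P))
P,e=tri(a,t(486,109),b,s(215,50));print('ball tri',P,e,loc(P))
P,e=tri(a,t(352,315),b,s(360,202));print('grip tri',P,e,loc(P))
o=env.observe();R=np.array(o['orientation']);print(R.T@(np.array([c[0],c[1],250])-o['ee_pos']))
```

```text
[[ 651.1  136.6]
 [ 654.4 -100.3]
 [ 474.9 -100.8]
 [ 470.4  133.4]] [562.7  17.2  55. ]
yaw 0.9504225125120063
side [[648.7 142.5]
 [651.9 -96.6]
 [476.1 -93.7]
 [477.5 132.2]] [563.5  21.1  55. ]
grip [525.3   3.1  80. ] [-37.6 -13.5  80. ]
ball [620.6 -54.7 109.5] [ 56.7 -72.9 109.5]
base [620.1 -30.3  56. ] [ 56.6 -48.5  56. ]
lampbase [619.8  66.1  56. ] [57.9 47.9 56. ]
term [617.8  22.9  70. ] [55.2  4.7 70. ]
ball tri [621.9 -54.9 105.8] 0.5400749002703747 [ 58.  -73.1 105.8]
grip tri [526.2   3.1  81.1] 2.126775391764515 [-36.7 -13.5  81.1]
[ 528.2 -480.   -44.6]
```

Call:
servo_tool(rows=[[[0,4,-3.8,0,2],[0,8,-7.5,0,5],[0,12,-11.3,0,8],[0,15.5,-14.6,0,11],[0,19,-17.9,0,14],[0,22.5,-21.2,0,17],[0,26,-24.5,0,21.2],[0,29.5,-27.8,1,21.2],[0,33,-31,2,21.2],[0,36.5,-34.3,3,21.2],[0,40,-37.6,4,21.2],[0,43.5,-41,5,21.2],[0,46,-43.3,5.5,21.2],[0,47.3,-44.5,5.5,21.2],[0,47.3,-44.5,5.5,21.2],[0,47.3,-44.5,5.5,21.2],[0,47.3,-44.5,5.5,21.2],[0,47.3,-44.5,5.5,21.2]]], force=20)

```text
time_s: 1.6
ee_pos: [524.7, -34.5, 149.9]
orientation: [[1.0, 0.017, -0.001], [0.017, -1.0, 0.0], [-0.001, -0.0, -1.0]]
wrist_force: [-0.8, -1.3, 0.7]
gripper_width: 0.1
gripper_force: 0.0
```

Run:
```python
from h import *
np.set_printoptions(suppress=True,precision=3)
c=cap('wrist','w1');cv2.imwrite('pics/w1x.png',cv2.resize(c['frame'],(800,600)))
o=env.observe();print(o['time_s'],o['orientation'],o['ee_pos'],o['wrist_force'],o['gripper_width'])
print(proj(c,[o['ee_pos'],[525.5,3,80],[621,-55,108]])*800/560)
```

```text
1.65 [[ 1.     0.015 -0.001]
 [ 0.015 -1.    -0.   ]
 [-0.001  0.    -1.   ]] [524.38  -36.095 150.105] [ 0.707 -0.41   0.825] 0.40757113566630054
[[402.227 364.601]
 [325.095 307.636]
 [451.266 108.848]]
```

View pics/w1x.png

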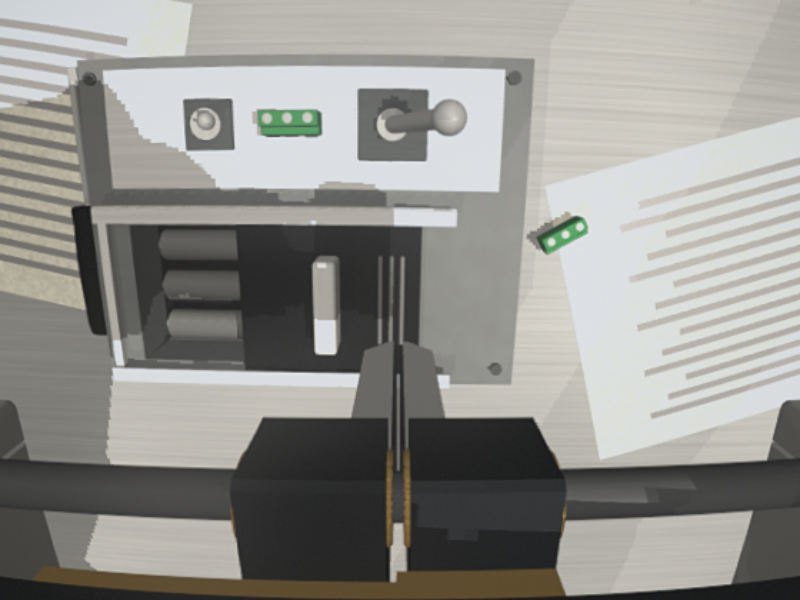

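The wrist view shows the bar at (326,306) as predicted. The ball is at (450,117), about 4 mm nearer than predicted, so I'll aim for x≈619. Next I descend behind the bar and push.

Call:
servo_tool(rows=[[[0,0.1,0.2,3,0],[0,0.1,0.2,6,0],[0,0.1,0.2,8,0],[0,0.1,0.2,8.5,0],[0,0.1,0.2,8.5,0],[0,0.1,0.2,8.5,0],[0,0.1,-0.5,8.5,0],[0,0.1,-1.2,8.5,0],[0,0.1,-2,8.5,0],[0,0.1,-2.8,8.5,0],[0,0.1,-3.6,8.5,0],[0,0.1,-4.4,8.5,0],[0,0.1,-5.2,8.5,0],[0,0.1,-6,8.5,0],[0,0.1,-6.8,8.5,0],[0,0.1,-7.6,8.5,0],[0,0.1,-8,8.5,0],[0,0.1,-8.3,8.5,0],[0,0.1,-8.5,8.5,0],[0,0.1,-8.5,8.5,0]]])

```text
time_s: 3.32
ee_pos: [524.4, 49.2, 65.4]
orientation: [[1.0, 0.014, -0.0], [0.014, -1.0, 0.0], [-0.0, -0.0, -1.0]]
wrist_force: [-0.0, -0.5, 0.7]
gripper_width: 0.7
gripper_force: 0.0
```

Call:
servo_tool(rows=[[[0,0,-0.2,0,0],[0,0,-0.4,0,0],[0,0,-0.6,0,0],[0,0,-0.8,0,0],[0,0,-0.9,0,0],[0,0,-1.0,0,0],[0,0,-1.1,0,0],[0,0,-1.1,0,0]]])

```text
time_s: 3.98
ee_pos: [524.3, 57.9, 65.5]
orientation: [[1.0, 0.012, -0.0], [0.012, -1.0, -0.002], [-0.0, 0.002, -1.0]]
wrist_force: [-0.1, -12.7, 1.8]
gripper_width: 0.7
gripper_force: 6.0
```

Call:
servo_tool(rows=[[[0,0,0.8,0,0],[0,0,1.8,0,0],[0,0,1.8,-2,0],[0,0,1.8,-5,0],[0,0,1.8,-8.5,0],[0,1,4,-9,0],[0,3,7,-9,0],[0,5,10,-9,0],[0,7,13,-9,0],[0,9,15.5,-9,0],[0,9.5,16.5,-9,0],[0,9.5,16.5,-9,0],[0,9.5,16.5,-9,0],[0,9.5,16.5,-9,0]]])

```text
time_s: 5.15
ee_pos: [621.0, -102.6, 155.4]
orientation: [[1.0, 0.015, -0.0], [0.015, -1.0, 0.001], [-0.0, -0.001, -1.0]]
wrist_force: [0.0, -0.0, -0.6]
gripper_width: 0.2
gripper_force: 0.0
```

Run:
```python
from h import *
np.set_printoptions(suppress=True,precision=2)
c=cap('wrist','w2');cv2.imwrite('pics/w2x.png',cv2.resize(c['frame'],(800,600)))
t=cap('top','t2')
o=env.observe();print(o['time_s'],o['ee_pos'],o['wrist_force'])
cv2.imwrite('pics/t2x.png',cv2.resize(t['frame'][160:245,225:345],None,fx=6,fy=6,interpolation=cv2.INTER_CUBIC))
```

```text
5.25 [ 621.18 -102.41  155.69] [-0.35  0.65  0.59]
```

View pics/w2x.png

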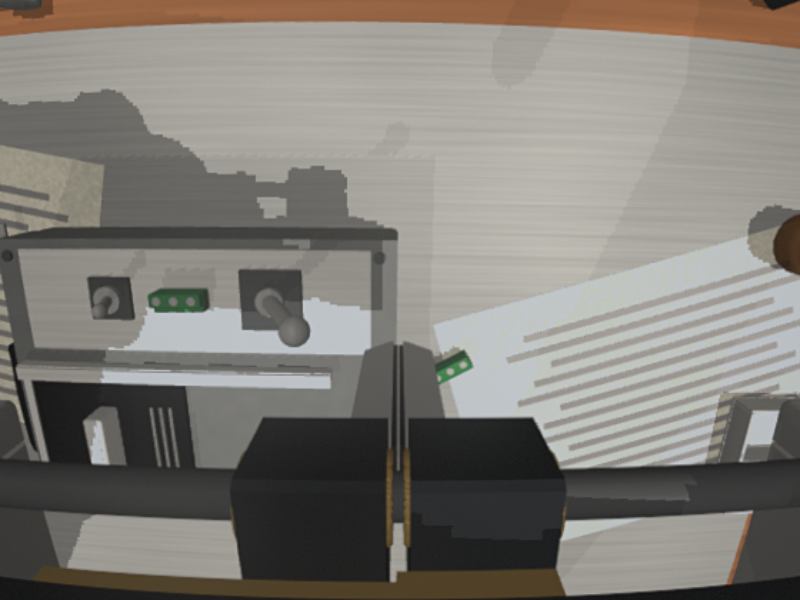

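The wrist view shows the cover shut up to the +y end rail and the compartment covered, with the plate's -y edge at about (192,425). The ball is at (294,331).

Run:
```python
from h import *
np.set_printoptions(suppress=True,precision=1)
c=load('w2');f=.7
print('ball',onz(c,294*f,331*f,109.5),'base',onz(c,270*f,300*f,56),'plate edge',onz(c,192*f,425*f,60),'rail+y end',onz(c,24*f,375*f,64))
```

```text
ball [617.3 -53.6 109.5] base [617.2 -29.   56. ] plate edge [537.2  23.6  60. ] rail+y end [568.8 127.6  64. ]
```

View pics/t2x.png

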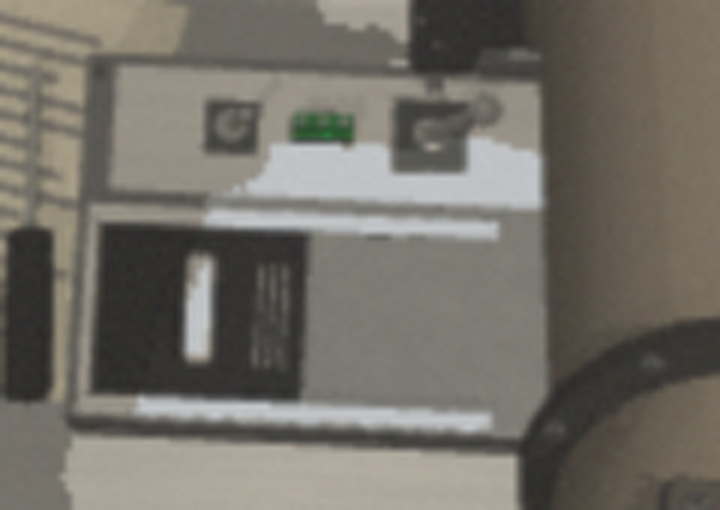

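The top crop shows the plate's edge against the end rail at (97,310), so the cover is home. Now I push the tall toggle.

Call:
servo_tool(rows=[[[0,-0.2,0,3,0],[0,-0.2,0,5.5,0],[0,-0.2,0,6,0],[0,-0.2,0,6,0],[0,-0.2,0,6,0],[0,-0.2,-1,6,0],[0,-0.2,-2,6,0],[0,-0.2,-2.5,6,0],[0,-0.2,-3,6,0],[0,-0.2,-3.5,6,0],[0,-0.2,-4,6,0],[0,-0.2,-4.4,6,0],[0,-0.2,-4.8,6,0],[0,-0.2,-5.1,6,0],[0,-0.2,-5.4,6,0],[0,-0.2,-5.7,6,0],[0,-0.2,-6,6,0],[0,-0.2,-6.3,6,0],[0,-0.2,-6.3,6,0]]])

```text
time_s: 6.83
ee_pos: [618.8, -40.0, 95.5]
orientation: [[1.0, 0.014, -0.0], [0.014, -1.0, 0.0], [-0.0, -0.0, -1.0]]
wrist_force: [-0.1, -0.6, -0.7]
gripper_width: 0.5
gripper_force: 0.0
```

Call:
servo_tool(rows=[[[0,0,1.5,0,0],[0,0,4,0,0],[0,0,6,0,0],[0,0,6,-3,0],[0,0,6,-6,0],[0,0,6,-8,0],[0,0,6,-8,0],[0,0,6,-8,0],[0,0,6,-8,0]]])

```text
time_s: 7.58
ee_pos: [619.2, -100.9, 174.8]
orientation: [[1.0, 0.014, -0.001], [0.014, -1.0, 0.0], [-0.001, -0.0, -1.0]]
wrist_force: [-1.0, 0.4, -0.5]
gripper_width: -0.0
gripper_force: 0.0
```

Run:
```python
from h import *
c=cap('wrist','w3');cv2.imwrite('pics/w3x.png',cv2.resize(c['frame'],(800,600)))
o=env.observe();print(o['time_s'],o['ee_pos'],o['wrist_force'])
```

```text
7.6333 [ 618.98237588 -100.79782291  174.42012369] [-0.26161359  0.57018283  0.67346667]
```

View pics/w3x.png

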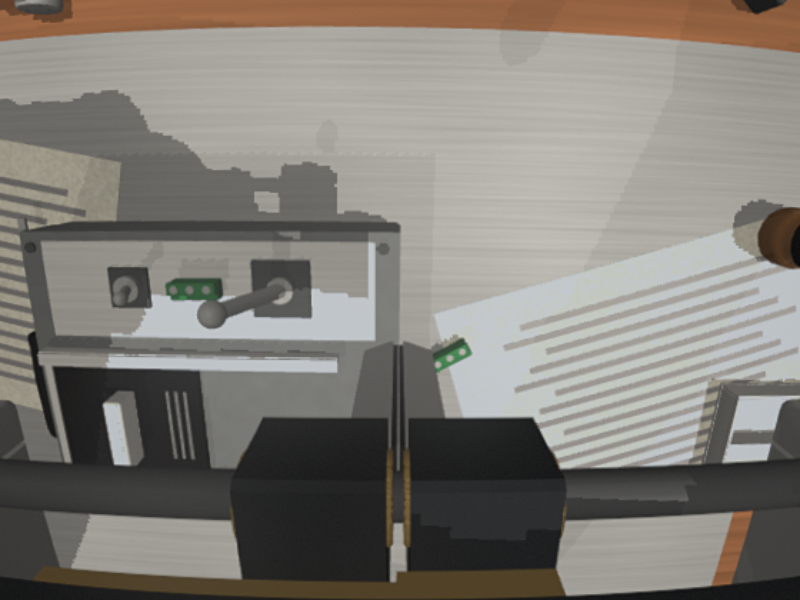

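The tall lever now leans to +y, with its ball at (212,315) and base at (282,288). The cover is shut, and the short toggle and terminal are where they were.

```bash
python3 -c "
from workcell import env
print(env.hand_in())"
```

```text
the job is handed in; nothing more can be done
None
```

The cover was slid home against its stop, then the tall toggle was snapped over to on; the short toggle and the terminal blocks hadn't moved in the last view, nothing else was touched, and the job was handed in at about 7.6 s.

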